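# Open the safety cap of a fallen cleaner bottle

### The arm

A 7-joint arm with a two-finger parallel gripper is mounted at the origin on a cart in front of the work surface, level with it; the furniture and walls round the work are solid. World frame = base frame: x ahead of the robot, y to its left, z up, the work surface at z = 0. Lengths are in m, angles in rad, forces in N, time in s.
With the tool pointing down it reaches from about 0.4 to 0.85 m from the base axis. Payload 10.4 kg.
Tool frame: the origin (TCP) lies on the centre line of the jaws, within the pads' length; the fingertips stand 11 mm ahead of it and the grasp point (between the pads) lies 8 mm behind it; z points along the fingers, y is the line along which they close (so a half turn about z gives the same grasp; the last joint's range is limited). The gripper opens to 87 mm and grips with 3 to 60 N. Pads are 19 mm wide; open, the fingers measure 117 mm over their backs; the gripper's body (75 mm by 190 mm) begins 51 mm behind the grasp point.
Start: joints at [1.173, 0.332, -0.065, 1.46, 0.022, 1.35, -0.088], TCP at [0.229, -0.582, 0.234] pointing down, gripper open.
Joint ranges: [-2.6, 2.6], [-0.5, 2.12], [-1.47, 1.34], [0.16, 2.42], [-1.27, 4.41], [0.06, 2.06], [-2.6, 2.6]. Speed limits (rad/s): [2.22, 2.22, 2.79, 2.79, 3.14, 3.14, 3.14].

### API

Orientations are given as a unit quaternion [x, y, z, w].
In Python, from bench import r gives the robot as it stands.
- The arm moves only by the shell command python3 -m pendant 'ROWS' [OPENING] [FORCE]. ROWS is JSON, a list of rows, each a list of 4 numbers: the shift along the tool's x, y, z in m, then the turn about the tool's z in rad. A call has 1 to 8 rows; each row shifts and turns the commanded pose from where the row before left it, along the tool's axes as they then stand; what a row does not reach is not made up. A row lasts 1/12 s, in which the tool goes at most 41.7 mm and 7.16 degrees, less where a joint would pass 70% of its speed; a pose out of reach is approached as far as the arm can. A call with a gripper value outside its range is refused whole. OPENING is the opening, from 0 (shut) to 1 (fully open), set as the call begins (- or left out, the last holds). The fingers move at their own pace and stop on an object; FORCE is the grip in N (left out, the last holds). Time passes only in rows, so rows that do not move let the fingers close. It gives the time, the measured TCP pose, the force, the opening and the grip force at its end, in the units of the state.
- r.read_state(): the state, without advancing time (a new reading comes with each control period).
- r.camera(name): name is "scene" or "top" or "wrist"; returns a dict with "img" (400x640x3 uint8, red, green, blue), "camera_matrix" (3x3 intrinsics, pixels), "xyz" and "attitude" of the camera in the world. Camera axes: x right, y down, z forward; pixel columns grow to the right and rows downward; lengths in m; the calibration is good to about 2 mm. The wrist camera is an equidistant fisheye: a pixel r from the principal point sees the ray r / f radians off the axis. A picture is of the moment at which its call begins. There is no depth.
- r.close_job(): hands the job in; it is judged then, once.
Trained networks look in the newest picture that a camera, given by its name, has taken for a name from the list of things; names that differ only in an ending like _2 or _b are one class to them, and where a whole thing is asked for, a point or a joint stands for the part that bears it (a point fixed in the world has none). Each returns a list of dicts, best first, with "score" (0 to 1); they miss things now and then, are a little off and sometimes report something else, mostly with a low value. They report only what shows in the picture. A call takes as long as a camera call. They do not tell look-alikes from the thing itself.
- r.outline_of(thing, camera): "mask" (400x640 bool, what is visible of it) and "bbox" ([centre column, centre row, width, height] in pixels, round what is visible of it).
The state is a dict: "time": time; "joint_positions": joint angles; "joint_vel": joint speeds; "joint_torque": joint torques, N m; "ee_pos": TCP position; "eef_rot": TCP orientation; "ft_force": force on the tool from outside, world axes, zero at the start; "torque": the same for the moment, N m; "width": finger opening in m; "grip_force": force on a finger pad.
Only numpy, scipy, OpenCV 4.12 (cv2) and the standard library are available. Lean on these libraries where they do the work, as an engineer would, in place of code of your own. Each camera call takes 0.05 s, during which the arm holds its last target. There are 200 camera calls.

### The job

The cleaner bottle has fallen over on the worktop: stand it upright on the worktop, let go and let it stand by itself. Then open its child-proof cap: press the cap down, turn it anticlockwise (seen from above) while it is pressed until it is free, and lift it off. Finish still holding the cap in the gripper about a hand's breadth straight above the open bottle, which stays standing upright; leave the mug, the tin and the jar where they are.

Things in the scene. Friction and masses are not known exactly. Their poses are not given: they have to be found in the camera images.
- bottle: White cleaner bottle, yellow and red label, 0.4 kg, lying on a wide flat side, cap end away from the robot. Body 60 mm wide, 50 mm thick, 122 mm tall. Origin: middle of the base; +z along the axis to the cap, up when it stands. Lying, its axis is 25 mm above the worktop; it stands on its flat 60 x 50 mm base, heavy at the foot, and rights itself from a tilt of up to 20 degrees.
- cap: Red round ribbed push-and-turn cap, 50 mm across, 32 mm tall, 35 g, closed top. Origin: middle of its lower rim; +z along the axis to its top. Locked it sits on the bottle with the origin 155 mm from the bottle's base (top at 187 mm). Only the slim neck lies under its rim; the body's top edge is 33 mm lower. Neither pull nor turn alone frees it.
- cap_grip (a point): Point on the cap's axis halfway up its 32 mm height, 171 mm from the bottle's base when locked; z along the axis. Safety catch: a spring pushes the cap up (4 N locked, 900 N/m more when pressed); pushed down 4.5 to 7 mm (stop at 8 mm) it clears the catch; held down, turn it 50 to 100 degrees anticlockwise from above (clockwise is blocked), then it lifts straight off.
- bottle_mouth (a point): Middle of the bottle's neck top, 167 mm from its base along the axis, hidden under the cap while that is on; z along the bottle's axis to the cap.
- mug: White mug, red-brown inside, 83 mm across, 93 mm tall, handle to its side; bystander. Origin: middle of its underside.
- tin: Food tin with a tomato picture, 75 mm across, 58 mm tall; bystander. Origin: middle of its underside.
- jar: Glass jam jar with a white lid, 65 mm across, 94 mm tall; bystander. Origin: middle of its underside.
Not all that is in view belongs to the job. There is more than one size of the cap; the one meant has the size given above.

How it is judged:
By the outcome, as a careful person would: the job done as asked, in the order asked, and still so for the second after the job is handed in, while the arm keeps its last pose, push and grip.
It also fails if it takes over 67 s, if anything falls off the work surface, if the arm or the gripper's body presses on something with over 40 N, if the wrist force passes 120 N, or if a joint passes its speed limit or range.

## Working session

There is one attempt and no reset: what is moved stays moved. The work goes in short steps, Python scripts to look and compute and a shell command to move; the robot and the scene stay as the last step left them, time stands still between calls to the robot, and variables do not carry over. Pictures are saved under pics/ and viewed, at most 10 in all, crops included, and the job is handed in when it is done.

```bash
ls; mkdir -p pics; cat > h.py <<'E'
import numpy as np,cv2
from bench import r
from scipy.spatial.transform import Rotation as R
def snap(n):
    c=r.camera(n); c['R']=R.from_quat(c['attitude']).as_matrix() if np.size(c['attitude'])==4 else np.array(c['attitude']); return c
def ray(c,u,v,fish=False):
    K=np.array(c['camera_matrix']); d=np.array([(u-K[0,2])/K[0,0],(v-K[1,2])/K[1,1],1.])
    if fish:
        t=np.hypot(d[0],d[1]); s=np.sin(t)/t if t>1e-9 else 1; d=np.array([d[0]*s,d[1]*s,np.cos(t)])
    return c['R']@d
def onz(c,u,v,z,fish=False):
    d=ray(c,u,v,fish); p=np.array(c['xyz']); return p+d*(z-p[2])/d[2]
def proj(c,P):
    K=np.array(c['camera_matrix']); q=c['R'].T@(np.array(P)-np.array(c['xyz'])); return (K@(q/q[2]))[:2]
def save(c,n): cv2.imwrite('pics/'+n,c['img'][:,:,::-1])
E
python3 - <<'E'
from h import *
ims=[]
for n in ['scene','top']:
    c=snap(n);save(c,n+'0.png');ims.append(c['img'])
    print(n,np.round(c['xyz'],3),c['attitude'],np.round(c['camera_matrix'],1).tolist())
    for t in ['bottle','cap','mug','tin','jar']:
        for o in r.outline_of(t,n)[:4]: print(t,round(o['score'],2),np.round(o['bbox']), np.round(onz(c,o['bbox'][0],o['bbox'][1],.025),3))
print(r.read_state())
E
```

```text
pics
scene [-0.047  0.366  0.82 ] [-0.42535242  0.82618655 -0.32699059  0.17195425] [[372.0, 0.0, 316.3], [0.0, 372.0, 195.4], [0.0, 0.0, 1.0]]
bottle 0.74 [284. 229.  42.  52.] [0.516 0.079 0.025]
cap 0.98 [308. 186.  23.  26.] [ 0.613 -0.067  0.025]
cap 0.72 [266. 205.  20.  20.] [0.623 0.075 0.025]
cap 0.67 [222. 230.  27.  27.] [0.612 0.217 0.025]
tin 0.8 [390. 174.  22.  36.] [ 0.508 -0.301  0.025]
jar 0.69 [418. 151.  25.  34.] [ 0.536 -0.454  0.025]
top [ 0.403 -0.065  1.38 ] [-0.70038424  0.71158337 -0.03821139  0.04063148] [[479.0, 0.0, 320.6], [0.0, 479.0, 202.0], [0.0, 0.0, 1.0]]
bottle 0.96 [272. 210.  25.  58.] [0.534 0.078 0.025]
cap 0.76 [222. 186.  27.  20.] [0.606 0.219 0.025]
cap 0.75 [322. 184.  25.  23.] [ 0.606 -0.066  0.025]
cap 0.68 [270. 178.  20.  14.] [0.627 0.082 0.025]
mug 0.85 [165. 216.  37.  34.] [0.523 0.381 0.025]
tin 0.85 [405. 217.  29.  28.] [ 0.507 -0.299  0.025]
jar 0.59 [452. 214.  33.  29.] [ 0.514 -0.433  0.025]
{'time': 0.6, 'joint_positions': array([ 1.17338344,  0.33220215, -0.06468066,  1.46013177,  0.02159621,
        1.34987891, -0.08851059]), 'joint_vel': array([ 0.00024568,  0.00128044,  0.002067  ,  0.00072571, -0.00030523,
       -0.00112048,  0.0015094 ]), 'joint_torque': array([ 1.15186012e-04, -6.22755718e+01,  2.47354450e-02, -3.89986110e+01,
       -6.12024637e-02,  3.14697018e-02, -6.80352457e-06]), 'ee_pos': array([ 0.22882366, -0.58162024,  0.23355894]), 'eef_rot': array([9.82493150e-01, 1.86298708e-01, 1.45974686e-05, 3.45951236e-05]), 'ft_force': array([-0.46602721,  0.76602657, -0.72857387]), 'torque': array([ 0.00387581, -0.00294855, -0.03282701]), 'grip_force': 0.0, 'width': 0.08730587864927465}
```

View pics/top0.png

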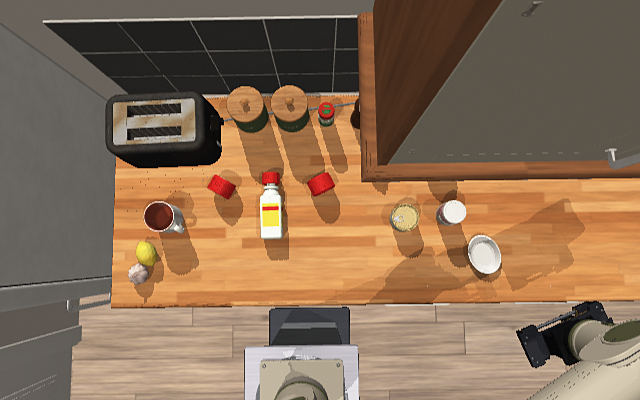

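View pics/scene0.png

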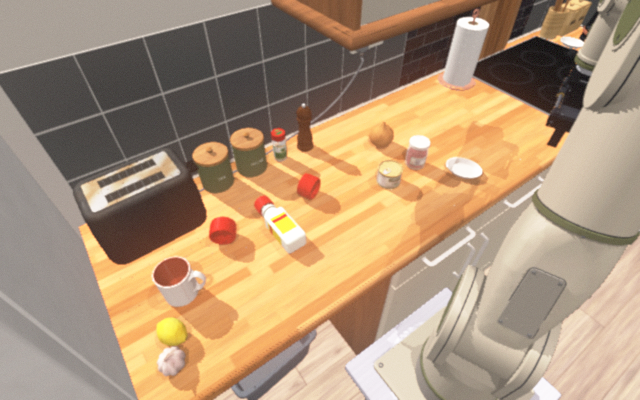

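The things that could be taken for the cap in the top view are the red cap on the bottle at (270,178) and two loose red caps at (222,186) and (322,184). There is also a red spice lid at (326,113). The cap I want is the one on the bottle. Next I'll check its size in a close crop and measure the axis.

```bash
python3 - <<'E'
from h import *
c=snap('top')
b=r.outline_of('bottle','top')[0]['mask']; caps=r.outline_of('cap','top')
im=c['img'].copy()
for o in caps:
    m=o['mask'].astype(np.uint8); cs=max(cv2.findContours(m,0,2)[0],key=cv2.contourArea)
    rc=cv2.minAreaRect(cs); print('cap',round(o['score'],2),np.round(rc[0]),'mm',np.round(np.array(rc[1])/479*1.35*1000),rc[2],onz(c,*rc[0],.03).round(4))
m=b.astype(np.uint8); cs=max(cv2.findContours(m,0,2)[0],key=cv2.contourArea); rc=cv2.minAreaRect(cs);print(rc)
ys,xs=np.nonzero(b); P=np.array([onz(c,u,v,.03) for u,v in zip(xs,ys)])[:,:2]
mu=P.mean(0);w,V=np.linalg.eigh(np.cov((P-mu).T));d=V[:,1]*np.sign(V[0,1]);s=(P-mu)@d
print('mid',mu,'dir',d,np.degrees(np.arctan2(d[1],d[0])),'ends',mu+d*s.min(),mu+d*s.max(),s.max()-s.min())
c=[o for o in caps if abs(o['bbox'][0]-270)<8]
cr=cv2.resize(im[150:250,200:350],None,fx=5,fy=5,interpolation=cv2.INTER_CUBIC)
cv2.imwrite('pics/crop.png',cr[:,:,::-1])
E
```

```text
cap 0.96 [221. 185.] mm [71. 49.] 26.56505012512207 [0.606  0.2204 0.03  ]
cap 0.58 [320. 183.] mm [54. 69.] 63.43495178222656 [ 0.6092 -0.0611  0.03  ]
cap 0.56 [270. 178.] mm [31. 48.] 90.0 [0.6265 0.0801 0.03  ]
((271.0, 210.5), (55.0, 22.0), 90.0)
mid [0.52615608 0.07952946] dir [0.99971805 0.02374507] 1.3606200337115475 ends [0.45387756 0.07781272] [0.61092625 0.08154291] 0.15709297524401483
```

View pics/crop.png

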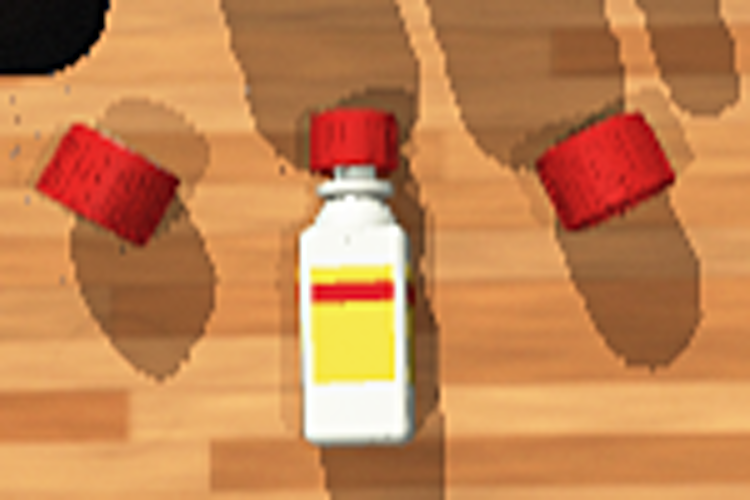

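The cap on the bottle measures 48 x 31 mm, which matches the description. The loose caps are about 70 x 50 mm, so they are the wrong size. The bottle lies from its base at x≈0.453 to cap_grip at about (0.625, 0.081). I'll approach at a small radius, clear of the wall cupboard.

```bash
python3 -m pendant '[[0.027,-0.027,0,0],[0.027,-0.027,0,0],[0.027,-0.027,0,0],[0.027,-0.027,0,0],[0.027,-0.027,0,0],[0.027,-0.027,0,0],[0.027,-0.027,0,0],[0.027,-0.027,0,0]]' 1 8; python3 -m pendant '[[0.025,-0.028,0,0],[0.025,-0.028,0,0],[0.025,-0.028,0,0],[0.025,-0.028,0,0],[0.025,-0.028,0,0],[0,0,0,0.117],[0,0,0,0.117],[0,0,0,0.117]]'; python3 -c "
from h import *
s=r.read_state();print(s['ee_pos'],s['eef_rot'],s['joint_positions'].round(2))"
```

```text
time: 1.42
ee_pos: [0.3511, -0.2998, 0.2338]
eef_rot: [0.982, 0.186, 0.0, 0.0]
ft_force: [0.6, -0.5, 0.6]
width: 0.0872
grip_force: 0.0
time: 2.08
ee_pos: [0.416, -0.1248, 0.2337]
eef_rot: [1.0, 0.01, 0.0, 0.0]
ft_force: [0.1, 1.1, 0.7]
width: 0.0871
grip_force: 0.0
[ 0.41604278 -0.12481276  0.23373458] [9.99950903e-01 9.90439109e-03 1.70955779e-04 2.55459145e-04] [ 0.74 -0.07 -0.52  1.91 -0.04  1.3  -1.32]
```

```bash
python3 -m pendant '[[0.012,-0.039,0,0],[0.012,-0.039,0,0],[0.012,-0.039,0,0],[0.012,-0.039,0,0],[0.012,-0.039,0,0],[0.038,-0.003,0,0],[0.038,-0.003,0,0],[0.038,-0.001,0,0]]';python3 -m pendant '[[0.035,0,0,0],[0,0,0,0]]'; python3 - <<'E'
from h import *
s=r.read_state();print(s['ee_pos'],s['eef_rot'],s['joint_positions'].round(2))
c=snap('wrist');save(c,'w1.png');print(np.round(c['xyz'],3),np.round(c['camera_matrix'],1).tolist())
for t in ['cap','bottle']:
  for o in r.outline_of(t,'wrist')[:4]:
    m=o['mask'].astype(np.uint8); q=max(cv2.findContours(m,0,2)[0],key=cv2.contourArea)[:,0]
    W=np.array([onz(c,u,v,.035,True)[:2] for u,v in q]); rc=cv2.minAreaRect((W*1000).astype(np.float32))
    print(t,round(o['score'],2),np.round(o['bbox']),np.round(rc[0],1),np.round(rc[1],1),rc[2],W.min(0),W.max(0))
E
```

```text
time: 2.75
ee_pos: [0.5867, 0.0814, 0.2337]
eef_rot: [1.0, 0.012, 0.001, 0.0]
ft_force: [-0.0, 0.1, 1.0]
width: 0.0871
grip_force: 0.0
time: 2.92
ee_pos: [0.624, 0.0804, 0.2302]
eef_rot: [1.0, 0.011, -0.001, -0.001]
ft_force: [-1.0, -0.2, 0.6]
width: 0.0873
grip_force: 0.0
[0.6240321  0.08035576 0.23021154] [ 9.99942095e-01  1.06223539e-02 -1.41192455e-03 -9.89400576e-04] [ 0.34  0.44 -0.74  1.42  0.29  1.4  -1.94]
[0.696 0.082 0.382] [[309.7, 0.0, 316.1], [0.0, 309.7, 201.2], [0.0, 0.0, 1.0]]
cap 0.97 [316. 180.  43.  34.] [625.   81.9] [38.6 47.3] 1.1800094842910767 [0.60547274 0.05804852] [0.64454945 0.10544413]
cap 0.96 [202. 199.  62.  60.] [600.  222.6] [73.4 73.7] 61.75370788574219 [0.5617603 0.1791355] [0.63758843 0.26491378]
cap 0.72 [433. 201.  62.  53.] [601.9 -63.4] [72.9 73.3] 23.77416229248047 [ 0.56640931 -0.10568979] [ 0.63941023 -0.02153154]
bottle 0.58 [316. 254.  51. 116.] [566.1  80.3] [79.4 61.5] 1.2210383415222168 [0.52588962 0.04903398] [0.60609383 0.11033351]
```

View pics/w1.png

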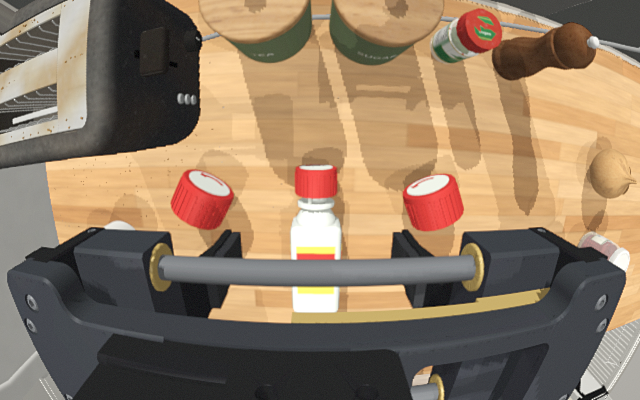

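The cap on the bottle is at (316,180), centred between the fingers. The loose large caps are at (202,199) and (433,201), clear of them. The wrist view gives (0.625, 0.082), which agrees with the top view, so I'll go down.

```bash
python3 -m pendant '[[0,-0.001,0.036,0],[0,0,0.036,0],[0,0,0.036,0],[0,0,0.036,0],[0,0,0.034,0],[0,0,0.02,0],[0,0,0.015,0],[0,0,0,0]]' 1 12; python3 -m pendant '[[0,0,0,0],[0,0,0,0],[0,0,0,0],[0,0,0,0],[0,0,0,0],[0,0,0,0],[0,0,0,0],[0,0,0,0]]' 0.3 12
```

```text
time: 3.73
ee_pos: [0.6179, 0.0817, 0.0186]
eef_rot: [1.0, 0.012, -0.002, 0.001]
ft_force: [-0.2, -0.4, 0.2]
width: 0.087
grip_force: 0.0
time: 4.4
ee_pos: [0.6202, 0.0823, 0.0209]
eef_rot: [1.0, 0.012, 0.0, 0.0]
ft_force: [-0.3, -0.4, 2.7]
width: 0.0497
grip_force: 12.0
```

```bash
python3 -m pendant '[[-0.004,0,-0.021,0],[-0.004,0,-0.021,0],[-0.008,0,-0.019,0],[-0.008,0,-0.019,0],[-0.011,0,-0.016,0],[-0.011,0,-0.016,0],[-0.013,0,-0.01,0],[-0.013,0,-0.01,0]]'; python3 -m pendant '[[-0.015,0,-0.006,0],[-0.015,0,-0.006,0],[-0.015,0,-0.003,0],[-0.015,0,-0.003,0],[0,0,0,0],[0,0,0,0]]'
python3 - <<'E'
from h import *
c=snap('scene');cr=c['img'][100:320,160:420];cv2.imwrite('pics/s2.png',cv2.resize(cr,None,fx=2.5,fy=2.5)[:,:,::-1])
E
```

```text
time: 5.07
ee_pos: [0.5468, 0.0808, 0.1526]
eef_rot: [1.0, 0.012, -0.001, 0.0]
ft_force: [-0.9, -0.2, -4.1]
width: 0.0494
grip_force: 12.0
time: 5.57
ee_pos: [0.4874, 0.079, 0.1703]
eef_rot: [1.0, 0.012, -0.0, 0.001]
ft_force: [0.7, 0.1, -4.5]
width: 0.0495
grip_force: 12.0
```

View pics/s2.png

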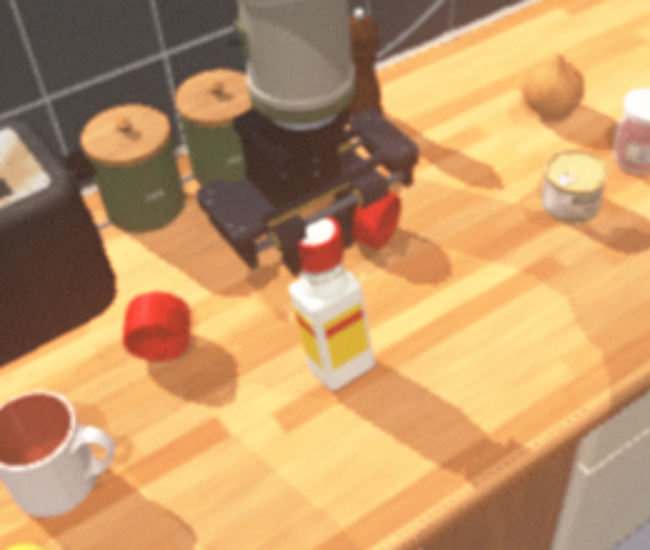

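```bash
python3 - <<'E'
from h import *
c=snap('scene')
f=lambda p:(proj(c,p)-[160,100])*2.5
for t in (0,10,20,30):
    a=np.radians(t); print(t,'top',f([.487+.016*np.sin(a),.079,.178+.016*np.cos(a)]),'base',f([.487-.167*np.sin(a),.079,.178-.167*np.cos(a)]))
E
```

```text
0 top [314.4215058  230.77584196] base [325.55408395 348.41201138]
10 top [312.85695207 229.21729268] base [340.21142952 364.97867557]
20 top [311.38109253 228.07206625] base [354.78321044 378.81897014]
30 top [310.03935169 227.37302633] base [368.93571022 389.4378156 ]
```

The bottle is hanging with the cap at crop pixel (320,235) and its base centre near (342,363). That is about 10° off vertical with the foot towards the robot, and about 1 cm above the worktop. I'll lower it onto its front edge and swing it upright.

```bash
python3 -m pendant '[[0,0,0.004,0],[0,0,0.004,0],[0,0,0.002,0],[-0.005,0,0,0],[-0.007,0,0,0],[-0.008,0,0,0],[-0.005,0,0.001,0],[0,0,0,0]]' - 5
python3 - <<'E'
from h import *
c=snap('scene');cr=c['img'][150:290,220:380];cv2.imwrite('pics/s3.png',cv2.resize(cr,None,fx=4,fy=4,interpolation=2)[:,:,::-1])
p=r.read_state()['ee_pos'];print(p)
f=lambda p:((proj(c,p)-[220,150])*4).round()
for t in (0,5,10):
    a=np.radians(t);g=p+[0,0,.008];print(t,f(g+.016*np.array([np.sin(a),0,np.cos(a)])),f(g-.167*np.array([np.sin(a),0,np.cos(a)])))
E
```

```text
time: 6.33
ee_pos: [0.4637, 0.0789, 0.1601]
eef_rot: [1.0, 0.012, 0.001, -0.0]
ft_force: [1.6, -0.4, 5.7]
width: 0.0494
grip_force: 5.0
[0.46415265 0.0788986  0.16023914]
0 [285. 204.] [300. 389.]
5 [284. 203.] [312. 403.]
10 [283. 201.] [324. 416.]
```

View pics/s3.png

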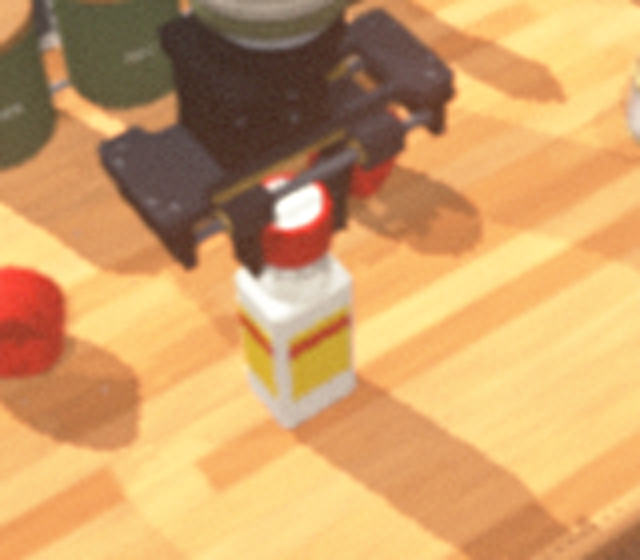

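The bottle looks upright. Its base is around (303,390), where a vertical bottle would be, and it presses on the worktop with 6 N. I'll let go.

```bash
python3 -m pendant '[[0,0,-0.001,0],[0,0,0,0],[0,0,0,0],[0,0,0,0],[0,0,0,0],[0,0,0,0]]' 1; python3 -m pendant '[[0,0,-0.03,0],[0,0,-0.03,0],[0,0,-0.03,0],[0,0,-0.02,0],[0,0,0,0],[0,0,0,0],[0,0,0,0],[0,0,0,0]]'
python3 - <<'E'
from h import *
s=r.read_state();print(s['ee_pos'],s['joint_positions'].round(2))
for n in ('wrist','top','scene'):
  c=snap(n);save(c,n+'4.png')
  for t in ['cap','bottle']:
    for o in r.outline_of(t,n)[:4]:
      u,v=o['bbox'][:2]; m=o['mask']; vv,uu=np.nonzero(m)
      print(n,t,round(o['score'],2),np.round(o['bbox']),'z.187',onz(c,u,v,.187,n=='wrist').round(4),'z.171',onz(c,uu.mean(),vv.mean(),.171,n=='wrist').round(4))
f=lambda p:proj(c,p).round(1)
E
cd pics; python3 -c "
import cv2,numpy as np
a=cv2.imread('wrist4.png');b=cv2.imread('scene4.png')[150:290,210:390]
cv2.imwrite('j4.png',np.hstack([cv2.resize(a[100:400,180:460],(400,428)),cv2.resize(b,(400,428))]))"
```

```text
time: 6.88
ee_pos: [0.4629, 0.0787, 0.1604]
eef_rot: [1.0, 0.012, -0.0, 0.0]
ft_force: [-0.5, 0.8, 0.4]
width: 0.0813
grip_force: 0.0
time: 7.55
ee_pos: [0.4625, 0.0785, 0.2694]
eef_rot: [1.0, 0.012, -0.001, 0.0]
ft_force: [0.4, -0.5, -0.4]
width: 0.087
grip_force: 0.0
[0.46245832 0.07850633 0.26941308] [ 0.55  0.01 -0.81  1.76  0.01  1.37 -1.8 ]
wrist cap 0.81 [317. 205.  60.  65.] z.187 [0.4671 0.0786 0.187 ] z.171 [0.4631 0.0793 0.171 ]
wrist cap 0.76 [207.  69.  58.  49.] z.187 [0.574 0.166 0.187] z.171 [0.5776 0.171  0.171 ]
wrist cap 0.65 [428.  72.  60.  42.] z.187 [ 0.5758 -0.0052  0.187 ] z.171 [ 0.5795 -0.0115  0.171 ]
wrist cap 0.45 [607. 164.  53.  45.] z.187 [ 0.5205 -0.2379  0.187 ] z.171 [ 0.5215 -0.2568  0.171 ]
wrist bottle 0.92 [315. 171.  60.  39.] z.187 [0.494  0.0801 0.187 ] z.171 [0.4954 0.0803 0.171 ]
top cap 0.61 [271. 229.   4.  11.] z.187 [0.4704 0.062  0.187 ] z.171 [0.4685 0.0614 0.171 ]
scene cap 0.9 [294. 202.  18.  26.] z.187 [0.4554 0.0776 0.187 ] z.171 [0.466  0.0781 0.171 ]
scene cap 0.86 [223. 231.  27.  28.] z.187 [0.4755 0.2473 0.187 ] z.171 [0.488  0.2442 0.171 ]
scene cap 0.84 [308. 186.  26.  23.] z.187 [0.48   0.0213 0.187 ] z.171 [0.4923 0.0114 0.171 ]
scene bottle 0.92 [294. 234.  25.  42.] z.187 [0.3792 0.1279 0.187 ] z.171 [0.389  0.1205 0.171 ]
scene bottle 0.61 [417. 153.  28.  38.] z.187 [ 0.4126 -0.2791  0.187 ] z.171 [ 0.426  -0.2974  0.171 ]
```

View pics/j4.png

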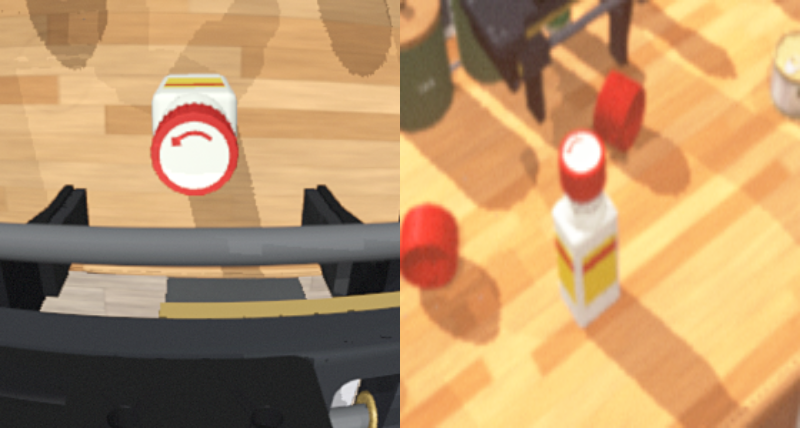

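The bottle stands by itself. In the wrist view (left) the cap top is centred at crop (194,155), about (0.4635, 0.079), and the arrow shows anticlockwise. I'll regrip the cap.

```bash
python3 -m pendant '[[0.001,0,0.03,0],[0,0,0.03,0],[0,0,0.025,0],[0,0,0.015,0],[0,0,0.006,0],[0,0,0,0],[0,0,0,0]]' 1; python3 -m pendant '[[0,0,0,0],[0,0,0,0],[0,0,0,0],[0,0,0,0],[0,0,0,0],[0,0,0,0],[0,0,0,0],[0,0,0,0]]' 0.3 40
```

```text
time: 8.58
ee_pos: [0.4644, 0.0789, 0.1653]
eef_rot: [1.0, 0.012, 0.0, -0.0]
ft_force: [0.7, 0.4, 0.6]
width: 0.0873
grip_force: 0.0
time: 9.25
ee_pos: [0.464, 0.0789, 0.1646]
eef_rot: [1.0, 0.012, 0.0, -0.0]
ft_force: [0.3, -0.1, 0.8]
width: 0.0485
grip_force: 40.0
```

```bash
python3 -m pendant '[[0,0,0.002,0],[0,0,0.002,0],[0,0,0.002,0],[0,0,0,0],[0,0,0,0]]'
```

```text
time: 9.67
ee_pos: [0.4644, 0.0789, 0.1591]
eef_rot: [1.0, 0.012, 0.0, -0.0]
ft_force: [-1.2, 0.0, 8.1]
width: 0.0489
grip_force: 40.0
```

```bash
python3 -m pendant '[[0,0,0.0007,0],[0,0,0,0],[0,0,0,0]]';python3 -m pendant '[[0,0,0,-0.1],[0,0,0,-0.1],[0,0,0,0]]'
```

```text
time: 9.92
ee_pos: [0.4645, 0.0789, 0.1585]
eef_rot: [1.0, 0.012, 0.001, 0.0]
ft_force: [-1.4, -0.0, 9.4]
width: 0.0483
grip_force: 40.0
time: 10.17
ee_pos: [0.4648, 0.0789, 0.1586]
eef_rot: [0.993, 0.115, 0.001, 0.0]
ft_force: [-1.5, 0.2, 9.0]
width: 0.0485
grip_force: 40.0
```

```bash
python3 -m pendant '[[0,0,0,-0.1],[0,0,0,-0.1],[0,0,0,-0.1],[0,0,0,-0.1],[0,0,0,-0.1],[0,0,0,-0.1],[0,0,0,-0.1],[0,0,0,0]]';python3 -m pendant '[[0,0,0,-0.1],[0,0,0,-0.1],[0,0,0,-0.1],[0,0,0,-0.1],[0,0,0,0],[0,0,0,0]]'; python3 - <<'E'
from h import *
print(r.read_state()['torque'])
c=snap('scene');cr=c['img'][150:290,210:390];cv2.imwrite('pics/s5.png',cv2.resize(cr,None,fx=4,fy=4,interpolation=2)[:,:,::-1])
E
```

```text
time: 10.83
ee_pos: [0.465, 0.0789, 0.1587]
eef_rot: [0.894, 0.449, 0.001, 0.0]
ft_force: [-0.5, -0.7, 9.3]
width: 0.0483
grip_force: 40.0
time: 11.33
ee_pos: [0.465, 0.0789, 0.1587]
eef_rot: [0.789, 0.615, 0.001, 0.001]
ft_force: [0.3, -0.1, 9.1]
width: 0.0486
grip_force: 40.0
[ 0.0467328  -0.06776746  0.00718697]
```

View pics/s5.png

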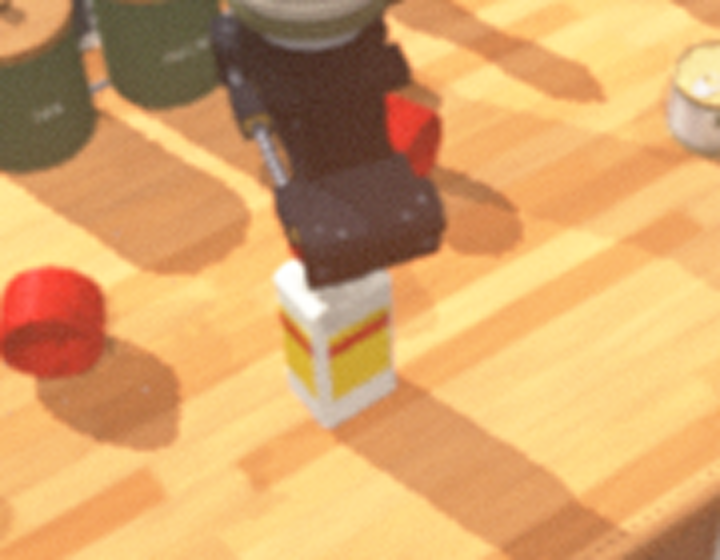

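The bottle hasn't turned with the cap: its front edge at (330,420) and its faces look the same as before. The cap has turned about 75°, so I'll lift gently.

```bash
python3 -m pendant '[[0,0,-0.003,0],[0,0,-0.003,0],[0,0,-0.004,0],[0,0,-0.004,0],[0,0,0,0],[0,0,0,0]]'
```

```text
time: 11.88
ee_pos: [0.4638, 0.0785, 0.1717]
eef_rot: [0.789, 0.615, -0.0, 0.0]
ft_force: [-0.6, -0.2, -1.1]
width: 0.0488
grip_force: 40.0
```

```bash
python3 -m pendant '[[0,0,-0.012,0],[0,0,-0.016,0],[0,0,-0.018,0],[0,0,-0.018,0],[0,0,-0.016,0],[0,0,-0.01,0],[0,0,0,0],[0,0,0,0]]';python3 -m pendant '[[0,0,0,0],[0,0,0,0],[0,0,0,0],[0,0,0,0]]'
python3 - <<'E'
from h import *
print(r.read_state()['ee_pos'])
c=snap('scene');cr=c['img'][110:290,190:420]
print('mouth expected',(proj(c,[.464,.079,.167])-[190,110])*3.3,'base',(proj(c,[.464,.079,0])-[190,110])*3.3)
cv2.imwrite('pics/s6.png',cv2.resize(cr,None,fx=3.3,fy=3.3,interpolation=2)[:,:,::-1])
E
```

```text
time: 12.55
ee_pos: [0.464, 0.0786, 0.2619]
eef_rot: [0.789, 0.615, 0.0, 0.0]
ft_force: [-0.3, -0.2, -0.5]
width: 0.0486
grip_force: 40.0
time: 12.88
ee_pos: [0.4637, 0.0787, 0.2613]
eef_rot: [0.789, 0.615, -0.0, -0.0]
ft_force: [-0.5, -0.1, 0.0]
width: 0.0487
grip_force: 40.0
[0.46373067 0.07865427 0.26131839]
mouth expected [335.70173294 316.72781737] base [346.7837822 453.6406409]
```

View pics/s6.png

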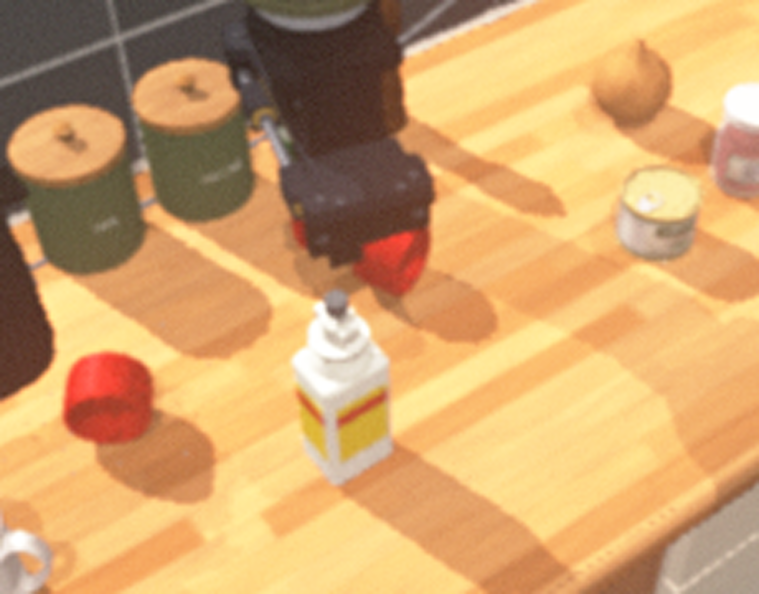

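The open neck is at (336,302) and the bottle stands upright. The cap is in the gripper straight above it, about 9 cm over the mouth, and the bystanders haven't moved.

```bash
python3 -c "
from bench import r
print(r.close_job())"
```

```text
the job is handed in; nothing more can be done
None
```

The job is handed in at about 13 s: the bottle stands upright and open by itself, the gripper holds its cap about 9 cm straight above the mouth, and I saw no sign that the mug, tin or jar moved; no verdict came back.

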